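# Third hand: press the end board onto a bamboo tray

## Robot

A 6-joint arm with a two-finger parallel gripper is mounted at the origin on the work surface. World frame = base frame: x ahead of the robot, y to its left, z up, the work surface at z = 0. Lengths are in m, angles in rad, forces in N, time in s.
With the tool pointing down it reaches from about 0.25 to 0.85 m from the base axis. Payload 12.5 kg.
Tool frame: the origin (TCP) lies between the finger pads; the fingertips stand 19 mm ahead of it and the grasp point (between the pads) is the TCP; z points along the fingers, y is the line along which they close (so a half turn about z gives the same grasp; the last joint's range is limited). The gripper opens to 93 mm and grips with 3 to 60 N. Pads are 15 mm wide; open, the fingers measure 128 mm over their backs; the gripper's body (75 mm by 188 mm) begins 65 mm behind the grasp point.
Start: joints at [-1.404, 0.351, 1.652, -0, 1.139, -0.085], TCP at [0.137, -0.533, 0.238] pointing down, gripper open.
Joint ranges: [-2.75, 2.75], [-0.79, 2.1], [0.01, 2.65], [-1.57, 4.71], [0.07, 3.14], [-2.87, 2.87]. Speed limits (rad/s): [2.22, 2.22, 2.79, 3.14, 3.14, 3.14].

## Interface

Orientations are given as a unit quaternion [x, y, z, w].
In Python, from bench import observe, optics, bot gives the robot as it stands.
- The arm moves only by the tool play_rows, never from a script. Its argument "plan" is one flat list of numbers, 4 for each row, row after row: the shift along the tool's x, y, z in m, then the turn about the tool's z in rad. In form: [tx, ty, tz, roll, tx, ty, tz, roll, ...]. A call has 1 to 5 rows; each row is the pose to reach, as a shift and turn from the pose commanded when the call began, along the tool's axes at that moment; what a row does not reach only later rows make up. A row lasts 1/12 s, in which the tool goes at most 41.7 mm and 7.16 degrees, less where a joint would pass 70% of its speed; a pose out of reach is approached as far as the arm can. A call with a gripper value outside its range is refused whole. "fingers" is the closure, from -1 (fully open) to 1 (shut), set as the call begins (left out, the last holds). The fingers move at their own pace and stop on an object; "force" is the grip in N (left out, the last holds). Time passes only in rows, so rows that repeat a pose let the fingers close. It gives the time, the measured TCP pose, the force, the opening and the grip force at its end, in the units of the state.
- observe(): the state, without advancing time (a new reading comes with each control period).
- optics.snapshot(name): name is "side" or "top" or "wrist"; returns a dict with "image" (480x640x3 uint8, red, green, blue), "camera_matrix" (3x3 intrinsics, pixels), "position" and "rotation" of the camera in the world; the wrist camera has in their place "T_tool_cam" (4x4, takes a point from camera to tool coordinates, whose origin is the TCP and whose axes are the flange's). Camera axes: x right, y down, z forward; pixel columns grow to the right and rows downward; lengths in m; the calibration is good to about 2 mm. A picture is of the moment at which its call begins: read the wrist's pose just before it. There is no depth.
- bot.finish_job(): hands the job in; it is judged then, once.
Trained networks look in the newest picture that a camera, given by its name, has taken for a name from the list of things; names that differ only in an ending like _2 or _b are one class to them, and where a whole thing is asked for, a point or a joint stands for the part that bears it (a point fixed in the world has none). Each returns a list of dicts, best first, with "score" (0 to 1); they miss things now and then, are a little off and sometimes report something else, mostly with a low value. They report only what shows in the picture. A call takes as long as a camera call. They do not tell look-alikes from the thing itself.
- optics.regions_of(thing, camera): "mask" (480x640 bool, what is visible of it) and "box" ([left, top, right, bottom] in pixels, round what is visible of it).
- optics.place_of(thing, camera): "position" ([column, row] in pixels: a listed point, or the origin of a listed thing).
The state is a dict: "time": time; "joint_pos": joint angles; "dq": joint speeds; "effort": joint torques, N m; "tool_pos": TCP position; "tcp_rot": TCP orientation; "ft_force": force on the tool from outside, world axes, zero at the start; "moment": the same for the moment, N m; "opening": finger opening in m; "gripper_force": force on a finger pad.
Only numpy, scipy, OpenCV 4.12 (cv2) and the standard library are available. Lean on these libraries where they do the work, as an engineer would, in place of code of your own. Each camera call takes 0.05 s, during which the arm holds its last target. There are 200 camera calls.

## Task

The bamboo tray in the sprung cradle has lost its end board: take the loose board that is as long as the tray is wide (not the shorter one), stand it on the cradle's ledge across the tray's open end, flush with both side walls and level with their outer sides, and press it against them with a steady push of about 10 N, never over 20 N, so that somebody can screw it on. Keep that push steady for at least three seconds and finish while still holding the board pressed there. Leave everything else on the bench where it is.

Things in the scene. Friction and masses are not known exactly. Their poses are not given: they have to be found in the camera images.
- end_board_mid (a point): Centre of the loose bamboo end board, a plain rectangular board 200 mm long, 15 mm thick and 50 mm high (about 0.08 to 0.15 kg), the same both ways round; at the start it stands on a long edge on the bench top, so its centre is 25 mm up. Axes: y along its length, x through its thickness, z up.
- short_board_mid (a point): Centre of a look-alike board that is only 130 mm long (also 15 mm thick, 50 mm high, standing on edge): not the one wanted, leave it. Same axes.
- tray_mouth (a point): Middle of the tray's open end, 37 mm above the bench, in the plane of its side walls' end faces: where the middle of the end board's inner face belongs. Moves with the tray. x: level, into the tray, the way to press; y: along the open end; z up. Tray 200 mm wide outside, 220 long, empty; side walls 10 mm thick, tops 62 mm above the bench; floor's upper side 19 mm above the bench.
- cradle: Fixed plywood base under the tray; origin on the bench, straight below tray_mouth at rest, same axes. From x = -55 to 0 mm it is a bare ledge, 250 mm wide, 12 mm thick, on which the board stands. Guide rails 26 mm high flank the tray from x = 70 mm at y = +-118 mm; a 62 mm high steel stop stands at x = 312 mm.
- tray (a joint): How far the tray has been pushed along its x on its sprung cradle, in m: 0 at rest, stop at 0.045. The spring gives 1.67 mm per newton (600 N/m, from zero), so 10 N is 0.0167.
- spray_bottle: Yellow plastic spray bottle, 75 mm wide, 222 mm tall, standing; origin at the centre of its underside. Bystander.
- pot: Terracotta pot, 110 mm wide, 100 mm tall, standing; origin at the centre of its underside. Bystander.
- saucer: Terracotta saucer, 120 mm wide, 22 mm high; origin at the centre of its underside. Bystander.
- rake: Steel hand rake with a wooden handle, 245 mm long, 85 mm wide, up to 26 mm high, lying; origin about mid-length on the underside, x towards the tines. Bystander.
- screwdriver: Screwdriver, about 200 mm long, lying; origin about mid-length on the underside, x towards the tip. Bystander.
- tin: Open steel screw tin 55 x 85 mm, 30 mm high; origin at the centre of its underside. Bystander.
Things that resemble listed ones, but are neither listed nor needed, are in the scene too. Leave any purple look-alike of the part that bears end_board_mid alone.

How it is judged:
On the way:
1. the end board is flush across the tray's open end and pressed with 6 to 15 N for 2 s (y of end_board_mid in the frame of tray_mouth between -0.008 and 0.008 m and z of end_board_mid in the frame of tray_mouth between -0.006 and 0.006 m and angle between the x axis of end_board_mid and the x axis of tray_mouth, either way round below 0.04 rad and angle between the z axis of end_board_mid and the z axis of tray_mouth, either way round below 0.06 rad and contact force between end_board and tray between 6 and 15 N and value of joint tray between 0.009 and 0.026 m and contact force between the fingers and end_board above 2 N), for 2 s.
At the end, for the whole second after the job is handed in: The end board stands on the ledge (6 mm, 0.06 rad) across the open end, square within 0.04 rad, centred within 8 mm; the fingers press it on the tray with 6 to 15 N (tray pushed 9 to 26 mm), as it already was for 2 s, and keep doing so through the last second (all of step 1); the arm keeps its last pose, push and grip.
It fails at once if the tray is pushed with more than 24 N (40 mm) (value of joint tray above 0.04 m).
It fails at once if a bystander (short board, bottle, pot, saucer, rake, screwdriver, tin) is displaced by more than 40 mm (distance of any of short_board_mid, spray_bottle, pot, saucer, rake, screwdriver, tin from where it was at the start of the episode above 0.04 m).
It also fails if it takes over 45 s, if anything falls off the work surface, if the arm or the gripper's body presses on something with over 40 N, if the wrist force passes 120 N, or if a joint passes its speed limit or range.

## Working session

There is one attempt and no reset: what is moved stays moved. The work goes in short steps, Python scripts to look and compute and a tool call to move; the robot and the scene stay as the last step left them, time stands still between calls to the robot, and variables do not carry over. Pictures are saved under pics/ and viewed, at most 10 in all, crops included, and the job is handed in when it is done.

Besides the shell and the picture viewer there is one more tool, called after ">>>" by a JSON object that holds its "method" and its "body". play_rows: Moves the arm, as the interface text tells. Its arguments: {"type":"object","properties":{"plan":{"type":"array","items":{"type":"number"}},"fingers":{"type":"number"},"force":{"type":"number"}},"required":["plan"]}

```bash
mkdir -p pics; cat > h.py <<'E'
import numpy as np, cv2
from bench import observe, optics, bot
from scipy.spatial.transform import Rotation as R
def snap(n):
    s0=observe(); s=optics.snapshot(n); K=np.array(s["camera_matrix"])
    if n=="wrist":
        T=np.array(s["T_tool_cam"]); Rt=R.from_quat(s0["tcp_rot"]).as_matrix()
        Rc=Rt@T[:3,:3]; p=np.array(s0["tool_pos"])+Rt@T[:3,3]
    else:
        Rc=np.array(s["rotation"]); p=np.array(s["position"])
        if Rc.shape!=(3,3): Rc=R.from_quat(Rc).as_matrix()
    return s["image"],K,Rc,p
def ray(uv,c,z):
    _,K,Rc,p=c; d=Rc@np.linalg.solve(K,[uv[0],uv[1],1]); return p+d*(z-p[2])/d[2]
def proj(P,c):
    _,K,Rc,p=c; q=K@(Rc.T@(np.array(P)-p)); return q[:2]/q[2]
def save(n,im): cv2.imwrite("pics/"+n+".png",im[:,:,::-1])
E
python3 - <<'E'
from h import *
np.set_printoptions(precision=4,suppress=True)
print({k:np.round(v,3) for k,v in observe().items()})
Z=dict(end_board_mid=.025,short_board_mid=.025,tray_mouth=.037)
ims=[]
for n in("top","side"):
    c=snap(n); save(n,c[0]); print(n,c[3],c[2].tolist())
    for t in "end_board_mid short_board_mid tray_mouth cradle spray_bottle pot saucer rake screwdriver tin".split():
        for d in optics.place_of(t,n)[:3]: print(t,np.round(d["score"],2),np.round(d["position"]),ray(d["position"],c,Z.get(t,0.))[:2])
E
```

```text
{'time': np.float64(0.0), 'joint_pos': array([-1.404,  0.351,  1.652, -0.   ,  1.139, -0.085]), 'dq': array([ 0.   , -0.001, -0.001,  0.   , -0.   , -0.001]), 'effort': array([  0.002, -49.731, -28.525,   0.07 ,   0.026,  -0.   ]), 'tool_pos': array([ 0.137, -0.532,  0.237]), 'tcp_rot': array([ 0.992,  0.126, -0.   , -0.001]), 'ft_force': array([ 1.174, -0.093,  0.151]), 'moment': array([-0.018, -0.008,  0.06 ]), 'gripper_force': np.float64(0.0), 'opening': np.float64(0.093)}
top [ 0.3789 -0.0197  1.4117] [[0.019711489843514236, -0.9935344242113825, 0.11180699922234602], [-0.999748370918259, -0.018389079684893332, 0.012846656943730675], [-0.010707568091602095, -0.11203209207766894, -0.9936468982139806]]
end_board_mid 0.75 [388. 231.] [ 0.5614 -0.1931]
end_board_mid 0.69 [471. 178.] [ 0.7045 -0.4068]
end_board_mid 0.62 [340. 318.] [ 0.3369 -0.0717]
short_board_mid 0.94 [459. 259.] [ 0.4938 -0.3737]
tray_mouth 0.73 [135. 200.] [0.6275 0.4587]
tray_mouth 0.65 [232. 261.] [0.4766 0.2047]
cradle 0.92 [236. 262.] [0.4748 0.1983]
spray_bottle 0.78 [124. 321.] [0.3192 0.483 ]
spray_bottle 0.
[... 362 characters left out ...]
.4677  0.818   1.3895] [[-0.6310497047856555, -0.5533032549362107, 0.5437203124465115], [-0.7756029407126721, 0.4633091113431857, -0.42870123128379656], [-0.014708788114346616, -0.6922428587016138, -0.7215147095720399]]
end_board_mid 0.84 [374. 227.] [ 0.5644 -0.1945]
end_board_mid 0.72 [391. 180.] [ 0.7079 -0.4082]
end_board_mid 0.65 [396. 282.] [ 0.3406 -0.0802]
tray_mouth 0.96 [289. 300.] [0.4822 0.2175]
cradle 0.83 [294. 306.] [0.4798 0.2034]
spray_bottle 0.59 [244. 399.] [0.3145 0.4935]
pot 0.9 [334. 205.] [ 0.756  -0.1813]
saucer 0.9 [209. 374.] [0.4414 0.5252]
saucer 0.46 [334. 206.] [ 0.7518 -0.1765]
rake 0.64 [469. 203.] [ 0.4583 -0.549 ]
screwdriver 0.83 [189. 321.] [0.6345 0.4762]
```

View pics/top.png

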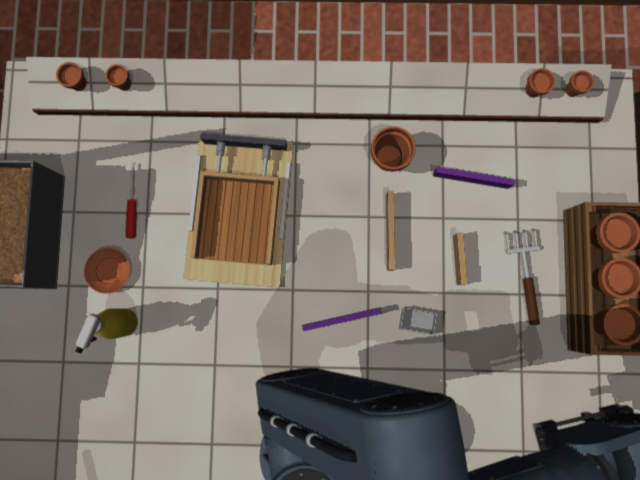

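View pics/side.png

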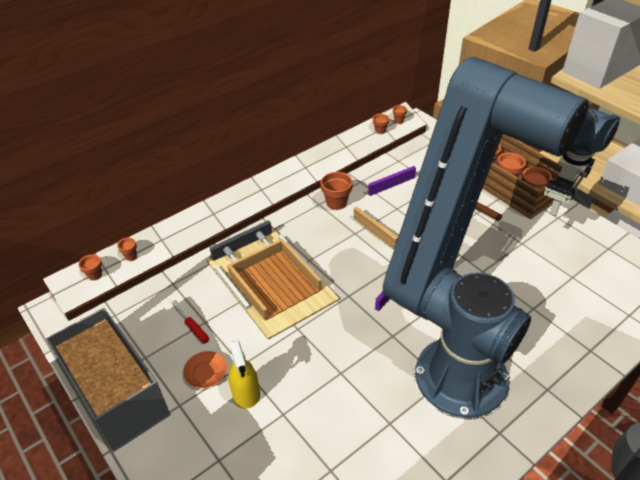

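The top picture shows these board-like candidates: the bamboo board at (390,231), about 78 px long; a short bamboo board at (460,259), about 50 px; and purple look-alikes at (474,177) and (341,319). I choose (390,231), which is the longer bamboo one, at about (0.562, -0.194). The tray's open end faces the robot, with its mouth at about (232,261). I'll go above the board and check it from close by.

>>> {"method": "play_rows", "body": {"plan": [0.2,-0.09,0,0,0.2,-0.09,0,0,0.2,-0.09,0,0,0.2,-0.09,0,0,0.2,-0.09,0,0], "fingers": -1, "force": 30}}

```text
time: 1.52
tool_pos: [0.3009, -0.4011, 0.2378]
tcp_rot: [0.992, 0.125, 0.0, 0.0]
ft_force: [0.9, 0.2, -0.0]
opening: 0.0929
gripper_force: 0.0
```

>>> {"method": "play_rows", "body": {"plan": [0.19,-0.085,0,0,0.19,-0.085,0,0,0.19,-0.085,0,0,0.19,-0.085,0,0,0.19,-0.085,0,0]}}

```text
time: 1.93
tool_pos: [0.464, -0.2712, 0.2378]
tcp_rot: [0.992, 0.126, 0.0, 0.0]
ft_force: [0.8, -0.5, 0.3]
opening: 0.0935
gripper_force: 0.0
```

```bash
python3 - <<'E'
from h import *
s=observe(); print(s["time"],np.round(s["tool_pos"],4),np.round(s["tcp_rot"],4),np.round(s["joint_pos"],3))
E
```

```text
1.9333 [ 0.464  -0.2712  0.2378] [9.921e-01 1.256e-01 1.000e-04 2.000e-04] [-0.616  0.328  1.684 -0.     1.129  0.703]
```

>>> {"method": "play_rows", "body": {"plan": [0.106,-0.047,0,0.25,0.106,-0.047,0,0.25,0.106,-0.047,0,0.25,0.106,-0.047,0,0.25,0.106,-0.047,0,0.25]}}

```text
time: 2.35
tool_pos: [0.5544, -0.1996, 0.2372]
tcp_rot: [1.0, 0.002, -0.0, -0.0]
ft_force: [-1.3, -0.7, -0.2]
opening: 0.0929
gripper_force: 0.0
```

```bash
cat > w.py <<'E'
from h import *
s=observe(); print(s["time"],np.round(s["tool_pos"],4),np.round(R.from_quat(s["tcp_rot"]).as_matrix()[:2,0],4))
c=snap("wrist"); save("w1",c[0])
for d in optics.place_of("end_board_mid","wrist")[:3]: print("pl",round(d["score"],2),np.round(d["position"]),ray(d["position"],c,.025))
for d in optics.regions_of("end_board_mid","wrist")[:3]:
    m=d["mask"].astype(np.uint8); r=cv2.minAreaRect(cv2.findNonZero(m)); b=cv2.boxPoints(r)
    print("reg",round(d["score"],2),d["box"],m.sum()); print(np.array([ray(p,c,.05)[:2] for p in b]))
E
python3 w.py
```

```text
2.35 [ 0.5544 -0.1996  0.2372] [1.     0.0048]
pl 0.72 [314. 203.] [ 0.566375   -0.19689441  0.025     ]
pl 0.68 [200. 416.] [ 0.33761834 -0.07687454  0.025     ]
pl 0.64 [579.  32.] [ 0.7072939  -0.41108549  0.025     ]
reg 0.94 [450.1, 1.3, 637.9, 62.1] 7438
[[ 0.70398313 -0.29766778]
 [ 0.7318428  -0.30076566]
 [ 0.70945018 -0.44585678]
 [ 0.68040126 -0.44647669]]
reg 0.92 [146.8, 408.7, 294.5, 449.5] 3463
[[ 0.35992561 -0.02581681]
 [ 0.39186948 -0.17053391]
 [ 0.35159956 -0.17639644]
 [ 0.3178296  -0.02764101]]
reg 0.81 [299.5, 86.7, 327.3, 317.4] 4117
[[ 0.66294605 -0.18810042]
 [ 0.66321764 -0.20323258]
 [ 0.46472032 -0.20764418]
 [ 0.46436219 -0.18991983]]
```

View pics/w1.png

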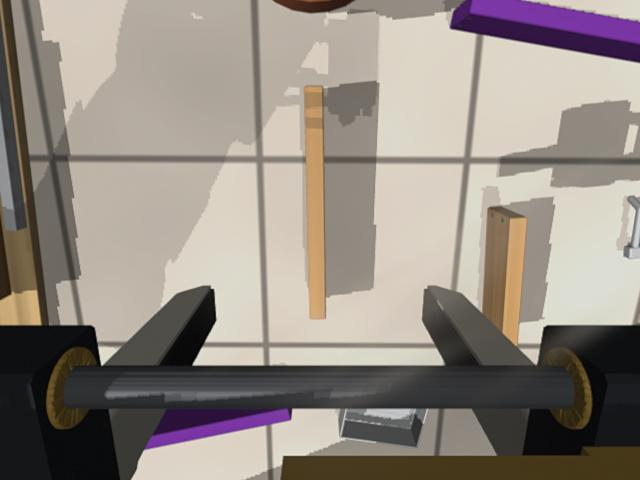

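The crop shows the bamboo board alone in the middle, from (314,87) to (317,318). It measures 198 mm long, centred at about (0.564, -0.197). The short board is at (505,270), and the purple pieces are at (540,30) and (220,425). The choice is confirmed, so I'll descend.

>>> {"method": "play_rows", "body": {"plan": [0.002,0.003,0.04,-0.013,0.002,0.003,0.08,-0.013,0.002,0.003,0.12,-0.013,0.002,0.003,0.15,-0.013,0.002,0.003,0.17,-0.013]}}

```text
time: 2.92
tool_pos: [0.5534, -0.2045, 0.0647]
tcp_rot: [1.0, 0.007, -0.002, -0.001]
ft_force: [-0.6, -1.2, -0.6]
opening: 0.0931
gripper_force: 0.0
```

>>> {"method": "play_rows", "body": {"plan": [0,0,0.02,0,0,0,0.032,0,0,0,0.032,0,0,0,0.032,0,0,0,0.032,0]}}

```text
time: 3.33
tool_pos: [0.556, -0.2046, 0.037]
tcp_rot: [1.0, 0.007, 0.001, 0.0]
ft_force: [-0.2, 0.2, 0.3]
opening: 0.0931
gripper_force: 0.0
```

>>> {"method": "play_rows", "body": {"plan": [0,0,0,0,0,0,0,0,0,0,0,0,0,0,0,0,0,0,0,0], "fingers": 1, "force": 30}}

```text
time: 3.75
tool_pos: [0.5556, -0.2039, 0.0359]
tcp_rot: [1.0, 0.007, 0.0, 0.0]
ft_force: [0.8, 0.2, 0.1]
opening: 0.0642
gripper_force: 0.0
```

>>> {"method": "play_rows", "body": {"plan": [0,0,0,0,0,0,0,0,0,0,0,0,0,0,0,0,0,0,0,0]}}

```text
time: 4.17
tool_pos: [0.5555, -0.2039, 0.0356]
tcp_rot: [1.0, 0.007, -0.0, -0.0]
ft_force: [0.3, -0.7, 0.3]
opening: 0.0307
gripper_force: 0.0
```

>>> {"method": "play_rows", "body": {"plan": [0.008,-0.007,0,0,0.008,-0.007,0,0,0.008,-0.007,0,0,0.008,-0.007,0,0,0.008,-0.007,0,0]}}

```text
time: 4.58
tool_pos: [0.5636, -0.1968, 0.0357]
tcp_rot: [1.0, 0.007, 0.0, 0.0]
ft_force: [0.8, 0.2, 0.7]
opening: 0.0146
gripper_force: 30.0
```

>>> {"method": "play_rows", "body": {"plan": [0,0,0,0,0,0,0,0,0,0,0,0,0,0,0,0,0,0,0,0]}}

```text
time: 5.0
tool_pos: [0.5634, -0.1969, 0.0357]
tcp_rot: [1.0, 0.007, 0.0, 0.0]
ft_force: [0.3, 0.1, 1.2]
opening: 0.0149
gripper_force: 30.0
```

```bash
python3 w.py; python3 - <<'E'
from h import *
c=snap("top")
for t in("cradle","tray"):
  for d in optics.regions_of(t,"top")[:1]:
    m=d["mask"].astype(np.uint8); save("m_"+t,np.dstack([m*255]*3))
    z=.012 if t=="cradle" else .062
    b=cv2.boxPoints(cv2.minAreaRect(cv2.findNonZero(m)))
    print(t,d["score"],d["box"]); print(np.array([ray(p,c,z)[:2] for p in b]))
im=cv2.resize(c[0][110:310,160:330],None,fx=3,fy=3,interpolation=cv2.INTER_CUBIC); save("tc",im)
E
```

```text
5.0 [ 0.5634 -0.1969  0.0357] [0.9999 0.0147]
pl 0.66 [320. 311.] [ 0.56392763 -0.19853735  0.025     ]
reg 0.75 [291.7, 47.9, 343.6, 453.0] 15822
[[ 0.51218373 -0.18677704]
 [ 0.66272701 -0.18903034]
 [ 0.66279014 -0.2041577 ]
 [ 0.51219152 -0.20693818]]
cradle 0.67 [189.8, 157.9, 282.5, 266.1]
[[0.48548371 0.31666692]
 [0.76482175 0.30332967]
 [0.74794051 0.08701659]
 [0.46985276 0.10496877]]
tray 0.96 [191.3, 152.6, 278.9, 264.2]
[[0.47895571 0.30600227]
 [0.74878118 0.29272319]
 [0.73214705 0.08374785]
 [0.46354565 0.1014912 ]]
```

View pics/tc.png

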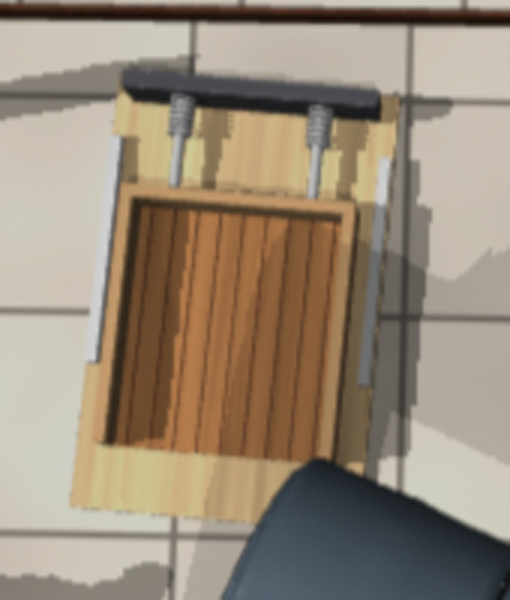

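The board is gripped, with the opening at 15 mm and the force at 30 N. In the crop, the open end of the tray runs from (97,440) to about (333,462), and its axis is yawed about -0.09 rad. Next I lift, turn and carry.

>>> {"method": "play_rows", "body": {"plan": [0,0,-0.03,0,0,0,-0.07,0,0,0,-0.11,0,0,0,-0.14,0,0,0,-0.155,0]}}

```text
time: 5.72
tool_pos: [0.5643, -0.1972, 0.1947]
tcp_rot: [1.0, 0.007, 0.002, 0.001]
ft_force: [-0.4, 0.5, -0.6]
opening: 0.0149
gripper_force: 30.0
```

>>> {"method": "play_rows", "body": {"plan": [-0.015,-0.03,0,-0.1,-0.033,-0.065,0,-0.22,-0.051,-0.1,0,-0.34,-0.069,-0.135,0,-0.46,-0.087,-0.17,0,-0.58]}}

```text
time: 6.13
tool_pos: [0.4723, -0.0268, 0.1903]
tcp_rot: [0.955, 0.296, -0.0, -0.0]
ft_force: [-0.3, 0.3, -0.8]
opening: 0.0147
gripper_force: 30.0
```

```bash
cat > p.py <<'E'
import sys
from h import *
tgt=[float(x) for x in sys.argv[1:5]]
s=observe(); M=R.from_quat(s["tcp_rot"]).as_matrix(); p=np.array(s["tool_pos"])
psi=np.arctan2(M[1,0],M[0,0])
print(round(s["time"],2),"pos",np.round(p,4),"psi",round(psi,4),"z",np.round(M[:,2],4),"F",np.round(s["ft_force"],1),"shift",np.round(M.T@(np.array(tgt[:3])-p),4),"roll",round(psi-tgt[3],4))
E
python3 p.py .37 .2 .19 1.486
```

```text
6.13 pos [ 0.4723 -0.0268  0.1903] psi 0.6002 z [-9.e-04  1.e-04 -1.e+00] F [-0.3  0.3 -0.8] shift [ 0.0437 -0.245   0.0004] roll -0.8858
```

>>> {"method": "play_rows", "body": {"plan": [0.005,-0.03,0,-0.1,0.011,-0.06,0,-0.22,0.018,-0.1,0,-0.34,0.024,-0.135,0,-0.46,0.03,-0.17,0,-0.58]}}

```text
time: 6.55
tool_pos: [0.4022, 0.1308, 0.1905]
tcp_rot: [0.831, 0.557, -0.0, -0.0]
ft_force: [2.0, 0.6, -1.2]
opening: 0.0147
gripper_force: 30.0
```

```bash
python3 p.py .37 .2 .19 1.486
```

```text
6.55 pos [0.4022 0.1308 0.1905] psi 1.1805 z [-5.e-04 -1.e-04 -1.e+00] F [ 2.   0.6 -1.2] shift [ 0.0518 -0.0561  0.0005] roll -0.3055
```

>>> {"method": "play_rows", "body": {"plan": [0.02,-0.02,0,-0.1,0.04,-0.04,0,-0.2,0.051,-0.055,0,-0.305,0.051,-0.055,0,-0.305,0.051,-0.055,0,-0.305]}}

```text
time: 6.97
tool_pos: [0.3719, 0.1981, 0.1905]
tcp_rot: [0.738, 0.675, -0.0, -0.0]
ft_force: [0.2, -1.2, -1.6]
opening: 0.0151
gripper_force: 30.0
```

```bash
python3 p.py .37 .2 .19 1.486; cat > v.py <<'E'
from h import *
import sys
c=snap("wrist"); save(sys.argv[1],c[0])
np.save("c_"+sys.argv[1]+".npy",np.array([c[1],c[2],np.tile(c[3],(3,1))]))
for t,z in(("tray_mouth",.037),("cradle",0)):
  for d in optics.place_of(t,"wrist")[:2]: print(t,round(d["score"],2),np.round(d["position"]),ray(d["position"],c,z))
E
python3 v.py w2
```

```text
6.97 pos [0.3719 0.1981 0.1905] psi 1.4808 z [-5.e-04 -4.e-04 -1.e+00] F [ 0.2 -1.2 -1.6] shift [ 0.0017 -0.0021  0.0005] roll -0.0052
cradle 0.68 [444. 200.] [0.47984419 0.20496343 0.        ]
```

View pics/w2.png

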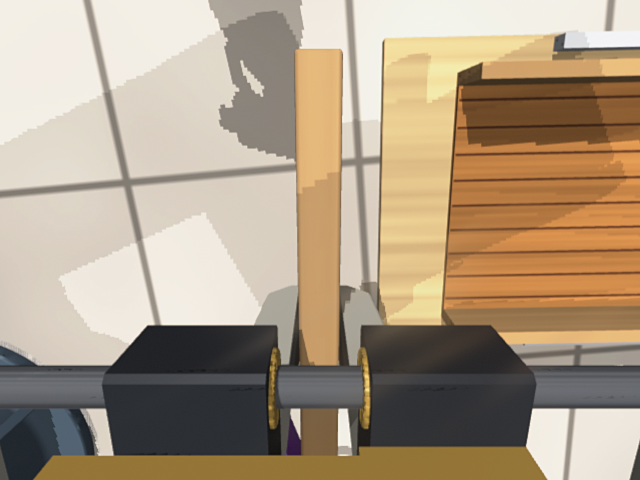

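```bash
python3 - <<'E'
import cv2,numpy as np
im=cv2.imread("pics/w2.png")
a=cv2.resize(im[30:105,370:570],None,fx=4,fy=4,interpolation=cv2.INTER_CUBIC)
b=cv2.resize(im[285:360,370:570],None,fx=4,fy=4,interpolation=cv2.INTER_CUBIC)
cv2.imwrite("pics/cr.png",np.vstack([a,b])[:600])
E
```

```text
(no output)
```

View pics/cr.png

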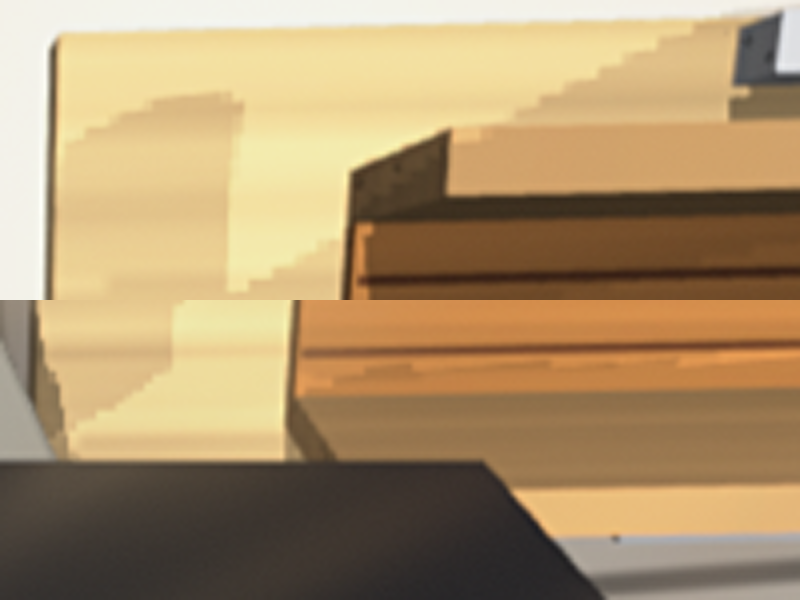

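```bash
python3 - <<'E'
from h import *
np.set_printoptions(precision=4,suppress=True)
a=np.load("c_w2.npy"); c=(0,a[0],a[1],a[2][0])
A=ray((458,85.5),c,.019)[:2]; B=ray((444.2,308.8),c,.019)[:2]
C=ray((482.5,62.75),c,.062)[:2]; C2=ray((481.2,79),c,.062)[:2]; E=ray((384.2,39.5),c,.012)[:2]
L=[ray(p,c,.062)[:2] for p in((520,331.75),(520,345))]
# wall top lines outer upper: crop (800,122)
D=ray((570,60.5),c,.062)[:2]
print("inner floor corners",A,B,np.linalg.norm(A-B),"yaw",np.arctan2(-(A-B)[0],(A-B)[1]),"mid",(A+B)/2)
print("outer top",C,"inner top",C2,"wall dir",D-C,np.arctan2(*(D-C)[::-1]),"ledge corner",E, "lower wall in/out",L)
for yaw in(-.06,-.07,-.08,-.09):
    x=np.array([np.cos(yaw),np.sin(yaw)]);y=np.array([-x[1],x[0]])
    print(yaw,"from C",C-.1*y,"C2",C2-.09*y,"E",E+.055*x-.125*y,"AB x,y",(A@x,B@x,A@y,B@y),"top outer y",C@y,L[1]@y)
# board held: length ends
M=[ray(p,c,.2045) for p in((319,49),)]; print("far end of held board top",M,"tool",observe()["tool_pos"])
E
```

```text
inner floor corners [0.485  0.2941] [0.4738 0.1136] 0.18081742085942076 yaw -0.062023116845337775 mid [0.4794 0.2038]
outer top [0.4862 0.3032] inner top [0.4856 0.2936] wall dir [ 0.0552 -0.0037] -0.06610156873902472 ledge corner [0.433  0.3314] lower wall in/out [array([0.5185, 0.1106]), array([0.519 , 0.0992])]
-0.06 from C [0.4802 0.2034] C2 [0.4802 0.2038] E [0.4804 0.2033] AB x,y (np.float64(0.46652659844120925), np.float64(0.4661607839206847), np.float64(0.32262373671279526), np.float64(0.1418066858962601)) top outer y 0.33183361803903394 0.1301647572130564
-0.07 from C [0.4792 0.2035] C2 [0.4793 0.2039] E [0.4791 0.2028] AB x,y (np.float64(0.4632770887088986), np.float64(0.4647194328510886), np.float64(0.32727279389075353), np.float64(0.14646112576718254)) top outer y 0.33648825954356504 0.13527901203113096
-0.08 from C [0.4782 0.2035] C2 [0.4784 0.2039] E [0.4778 0.2024] AB x,y (np.float64(0.45998125165378), np.float64(0.46323161022547227), np.float64(0.3318891240620491), np.float64(0.1511009196475788)) top outer y 0.3411092525025477 0.1403797390607346
-0.09 from C [0.4772 0.2036] C2 [0.4775 0.204 ] E [0.4765 0.2019] AB x,y (np.float64(0.45663941685681253), np.float64(0.4616974648248584), np.float64(0.33647226559751187), np.float64(0.15572560356192727)) top outer y 0.34569613482053685 0.14546642823341482
far end of held board top [array([0.3813, 0.2954, 0.2045])] tool [0.3727 0.1971 0.1906]
```

Fitting the tray corners seen in the crop gives the mouth at (0.480, 0.2037) with yaw -0.063. I'll go above the ledge, 25 mm short of contact.

```bash
python3 p.py .4477 .2073 .08 1.508
```

```text
7.12 pos [0.3727 0.1971 0.1906] psi 1.4775 z [-2.e-04 -2.e-04 -1.e+00] F [-0.1  0.1 -0.6] shift [0.0171 0.0737 0.1105] roll -0.0305
```

>>> {"method": "play_rows", "body": {"plan": [0.008,0.035,0,-0.03,0.017,0.074,0,-0.03,0.017,0.074,0.04,-0.03,0.017,0.074,0.08,-0.03,0.017,0.074,0.11,-0.03]}}

```text
time: 7.53
tool_pos: [0.4477, 0.2067, 0.0781]
tcp_rot: [0.729, 0.684, -0.001, -0.0]
ft_force: [-0.1, 0.6, -1.6]
opening: 0.0147
gripper_force: 30.0
```

>>> {"method": "play_rows", "body": {"plan": [0,0,0,0,0,0,0,0,0,0,0,0]}}

```text
time: 7.78
tool_pos: [0.4488, 0.2079, 0.0822]
tcp_rot: [0.729, 0.685, 0.001, 0.0]
ft_force: [0.8, 0.0, -0.1]
opening: 0.0147
gripper_force: 30.0
```

```bash
python3 p.py .4477 .2073 .048 1.508
```

```text
7.78 pos [0.4488 0.2079 0.0822] psi 1.5086 z [ 1.8e-03  6.0e-04 -1.0e+00] F [ 0.8  0.  -0.1] shift [-0.0007 -0.0011  0.0342] roll 0.0006
```

>>> {"method": "play_rows", "body": {"plan": [0,-0.001,0.012,0,0,-0.001,0.024,0,0,-0.001,0.03,0,0,-0.001,0.032,0,0,-0.001,0.032,0]}}

```text
time: 8.2
tool_pos: [0.4472, 0.2082, 0.0496]
tcp_rot: [0.728, 0.685, 0.001, 0.0]
ft_force: [-0.5, -0.1, -0.6]
opening: 0.015
gripper_force: 30.0
```

>>> {"method": "play_rows", "body": {"plan": [0,0,0,0,0,0,0,0,0,0,0,0]}}

```text
time: 8.45
tool_pos: [0.447, 0.2082, 0.0492]
tcp_rot: [0.728, 0.685, 0.0, 0.0]
ft_force: [0.4, -0.6, -0.9]
opening: 0.0147
gripper_force: 30.0
```

```bash
python3 p.py .4726 .2057 .048 1.508; python3 v.py w3
```

```text
8.45 pos [0.447  0.2082 0.0492] psi 1.5098 z [ 9.e-04  3.e-04 -1.e+00] F [ 0.4 -0.6 -0.9] shift [-0.0009  0.0257  0.0012] roll 0.0018
tray_mouth 0.88 [391. 312.] [0.47879286 0.20401408 0.037     ]
cradle 0.73 [377. 282.] [0.47770491 0.20344265 0.        ]
```

View pics/w3.png

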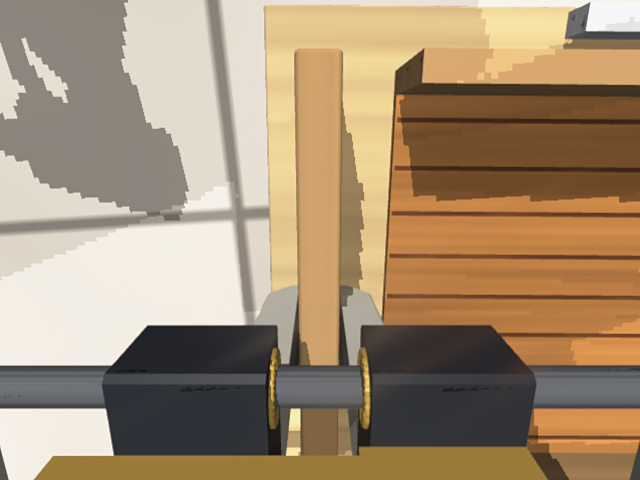

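The board stands in front of the mouth. Its end is at row 49, level with the wall's outer side at about row 48, and the two are parallel. I'll lower it the last millimetre and slide it in.

>>> {"method": "play_rows", "body": {"plan": [-0.001,0,0.001,0,-0.001,0.006,0.0015,0,-0.001,0.012,0.0015,0,-0.001,0.018,0.0015,0,-0.001,0.023,0.0015,0]}}

```text
time: 9.02
tool_pos: [0.469, 0.2057, 0.0476]
tcp_rot: [0.728, 0.685, -0.001, -0.001]
ft_force: [-8.4, 0.7, 14.5]
opening: 0.0152
gripper_force: 30.0
```

>>> {"method": "play_rows", "body": {"plan": [0,0.002,0,0,0,0.004,0,0,0,0.006,0,0,0,0.008,0,0,0,0.01,0,0]}}

```text
time: 9.43
tool_pos: [0.4774, 0.2051, 0.0476]
tcp_rot: [0.729, 0.685, -0.002, -0.002]
ft_force: [-16.7, 3.6, 21.9]
opening: 0.0151
gripper_force: 30.1
```

```bash
python3 p.py .4893 .2046 .048 1.508
```

```text
9.43 pos [0.4774 0.2051 0.0476] psi 1.509 z [-5.4e-03 -4.0e-04 -1.0e+00] F [-16.7   3.6  21.9] shift [ 0.0002  0.0119 -0.0004] roll 0.001
```

>>> {"method": "play_rows", "body": {"plan": [0,0,-0.0007,0,0,0,-0.0007,0,0,0,-0.0007,0]}}

```text
time: 9.68
tool_pos: [0.4784, 0.205, 0.0477]
tcp_rot: [0.729, 0.685, -0.001, -0.001]
ft_force: [-6.1, 1.7, 4.0]
opening: 0.0151
gripper_force: 30.1
```

```bash
python3 p.py .4893 .2046 .048 1.508
```

```text
9.68 pos [0.4784 0.205  0.0477] psi 1.509 z [-2.8e-03 -2.0e-04 -1.0e+00] F [-6.1  1.7  4. ] shift [ 0.0003  0.0109 -0.0004] roll 0.001
```

>>> {"method": "play_rows", "body": {"plan": [0,0.002,0,0,0,0.004,0,0,0,0.006,0,0,0,0.008,0,0,0,0.01,0,0]}}

```text
time: 10.1
tool_pos: [0.487, 0.2044, 0.0477]
tcp_rot: [0.729, 0.685, -0.002, -0.002]
ft_force: [-15.3, 2.9, 12.7]
opening: 0.0148
gripper_force: 30.1
```

>>> {"method": "play_rows", "body": {"plan": [0,0,0,0,0,0,0,0,0,0,0,0,0,0,0,0,0,0,0,0]}}

```text
time: 10.52
tool_pos: [0.4873, 0.2044, 0.0477]
tcp_rot: [0.729, 0.685, -0.002, -0.002]
ft_force: [-11.8, 1.6, 10.4]
opening: 0.0147
gripper_force: 30.1
```

```bash
python3 p.py .4893 .2046 .048 1.508; python3 v.py w4
```

```text
10.52 pos [0.4873 0.2044 0.0477] psi 1.509 z [-5.3e-03 -6.0e-04 -1.0e+00] F [-11.8   1.6  10.4] shift [ 0.0004  0.002  -0.0004] roll 0.001
cradle 0.77 [305. 280.] [0.48026643 0.20367021 0.        ]
```

View pics/w4.png

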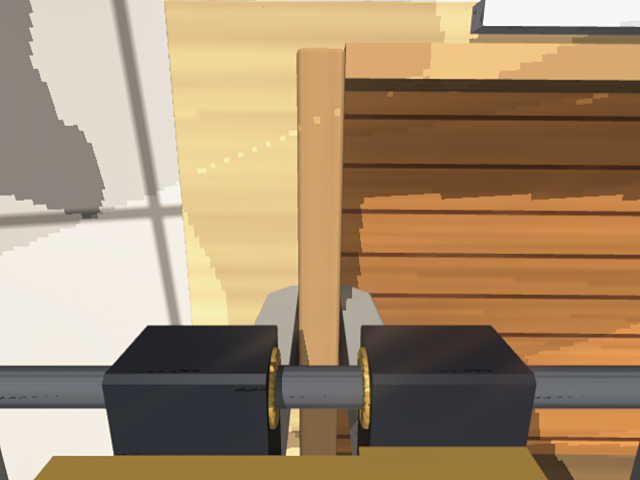

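The board's inner face lies along the wall end at column ~343 with no gap. Its end is at row 49 against the wall's outer side at row 43, so it is about 2 mm off, which is within tolerance. I'll make a small final push and then hold.

>>> {"method": "play_rows", "body": {"plan": [0.0005,0.0005,-0.0003,0,0.001,0.0013,-0.0003,0,0.001,0.0013,-0.0003,0,0.001,0.0013,-0.0003,0,0.001,0.0013,-0.0003,0]}}

```text
time: 11.08
tool_pos: [0.4877, 0.2045, 0.0477]
tcp_rot: [0.729, 0.685, -0.004, -0.002]
ft_force: [-14.9, -4.7, 12.6]
opening: 0.0147
gripper_force: 30.0
```

```bash
python3 - <<'E'
from h import *
for i in range(75):
    optics.snapshot("top")
    if i%12==0:
        s=observe(); print(round(s["time"],2),np.round(s["tool_pos"],4),np.round(s["ft_force"],1),s["gripper_force"])
E
python3 p.py .4893 .2046 .048 1.508
```

```text
11.13 [0.4877 0.2044 0.0477] [-15.3  -3.9  12.8] 30.028028190135956
11.73 [0.4877 0.2044 0.0476] [-15.8  -4.1  12.7] 30.02799779176712
12.33 [0.4877 0.2045 0.0476] [-15.7  -3.8  12.8] 30.028033554553986
12.93 [0.4877 0.2045 0.0477] [-15.6  -4.1  12.4] 30.028061270713806
13.53 [0.4877 0.2045 0.0476] [-15.8  -5.2  12.2] 30.02802550792694
14.13 [0.4877 0.2045 0.0476] [-15.8  -4.9  12.7] 30.027994215488434
14.73 [0.4877 0.2045 0.0476] [-16.5  -4.4  12.4] 30.028044283390045
14.83 pos [0.4877 0.2045 0.0476] psi 1.5093 z [-0.0078 -0.0021 -1.    ] F [-16.6  -4.2  12.5] shift [ 0.0002  0.0016 -0.0004] roll 0.0013
```

Pressing down on the ledge adds friction that confuses the push reading, so I'll relieve the downward and sideways load.

>>> {"method": "play_rows", "body": {"plan": [-0.0007,0,-0.0004,0,-0.0007,0,-0.0008,0,-0.0007,0,-0.0008,0,-0.0007,0,-0.0008,0]}}

```text
time: 15.17
tool_pos: [0.488, 0.2043, 0.0477]
tcp_rot: [0.729, 0.685, -0.003, -0.002]
ft_force: [-10.3, 1.9, -2.2]
opening: 0.015
gripper_force: 30.0
```

```bash
python3 p.py .4893 .2046 .048 1.508
```

```text
15.17 pos [0.488  0.2043 0.0477] psi 1.5091 z [-0.0068 -0.0011 -1.    ] F [-10.3   1.9  -2.2] shift [ 0.0004  0.0013 -0.0003] roll 0.0011
```

>>> {"method": "play_rows", "body": {"plan": [0,0,0.0002,0,0,0,0.0002,0,0,0,0.0002,0]}}

```text
time: 15.42
tool_pos: [0.4881, 0.2043, 0.0477]
tcp_rot: [0.729, 0.685, -0.003, -0.002]
ft_force: [-10.3, 1.1, 0.9]
opening: 0.0149
gripper_force: 30.0
```

```bash
python3 - <<'E'
from h import *
for i in range(80):
    c=optics.snapshot("wrist" if i==79 else "top")
    if i%15==0:
        s=observe(); print(round(s["time"],2),np.round(s["tool_pos"],4),np.round(s["ft_force"],1),s["gripper_force"])
save("w5",c["image"])
E
python3 p.py .4893 .2046 .048 1.508
```

```text
15.47 [0.4881 0.2043 0.0477] [-10.2   1.6   0.2] 30.02644568681717
16.22 [0.4881 0.2043 0.0477] [-10.8   1.6  -0. ] 30.026434063911438
16.97 [0.4881 0.2043 0.0477] [-10.7   1.3   0.5] 30.026316046714783
17.72 [0.4881 0.2043 0.0477] [-9.9  2.3  0.7] 30.02641797065735
18.47 [0.4881 0.2043 0.0477] [-10.5   1.6   0.3] 30.02634197473526
19.22 [0.4881 0.2043 0.0477] [-10.4   1.1   0.2] 30.026371479034424
19.42 pos [0.4881 0.2043 0.0477] psi 1.5092 z [-0.0065 -0.0011 -1.    ] F [-9.7  1.6  1.1] shift [ 0.0003  0.0012 -0.0003] roll 0.0012
```

View pics/w5.png

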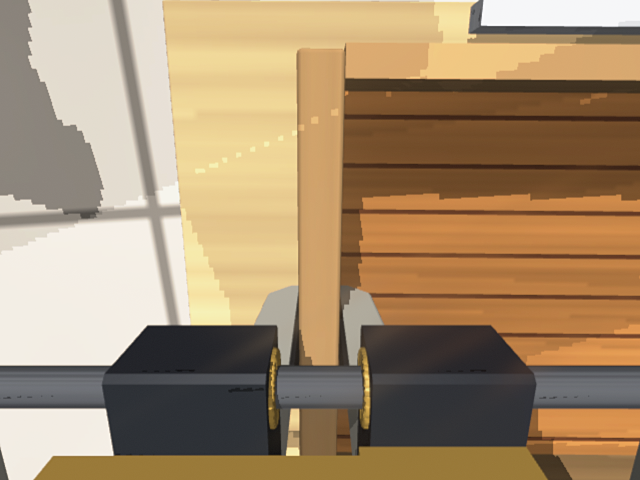

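The board is flush at column ~343, its end is within 2 mm of the wall's outer side, and the push has stayed at about 10 N for 4 s. I'm handing it in.

```bash
python3 -c "
from bench import bot
print(bot.finish_job())"
```

```text
the job is handed in; nothing more can be done
None
```

I handed the job in with the 200 mm end board standing on the ledge, flush across the tray's open end and about 2 mm off level with its outer sides, held pressed at about 10 N (steady for 4 s, with earlier wrist readings up to about 17 N); no verdict was shown.

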